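Hang up the bit caddy and present the housing

TASK

Someone left the bit caddy standing in the open housing: hang the caddy by its handle on the double hook of the tool stand, lowering it gently onto both prongs, and let go of it. Then lift the black housing up out of its nest and hold it in the gripper above the fixture, level and still, its underside at least 10 cm above the bench, and finish while still holding it there. Keep the caddy and the housing upright throughout, and leave the screwdriver, the tape roll and the parts bin alone.

Things in the scene. Friction and masses are not known exactly. Their poses are not given: they have to be found in the camera images.
- caddy: Grey bit caddy: block 40 (x) x 90 (y) x 34 (z) mm with upright bits (tops at 48 mm) under a rigid arched handle of 8 mm steel rod in its y-z plane: uprights at y = +-42 mm, level top bar along y, centreline 115 mm above the underside. 0.25 kg. Origin: centre of underside, z up. Starts standing in the housing, roughly centred, on its inner floor, bar along the housing's length (y).
- caddy_bar (a point): Centre of the caddy's handle bar (on its centreline, 115 mm above the caddy's underside); axes as the caddy's. Pinch the bar here across x; between the uprights the bar is free for about 76 mm along y.
- stand: Fixed tool stand, left or right of the fixture. Base 150 x 130 x 12 mm (x -40 to 110); 16 mm post at x = 83 mm, top 219 mm. From it two 7 mm round prongs run towards -x at y = +-24 mm: flat at x -12 to 12 mm, centreline 200 mm high; tips turn up at x = -30 mm (216 mm high); towards the post they rise 12 mm. 41 mm free between them. Origin: on the bench below the flat's middle, z up.
- hook_rest (a point): Centre of the caddy's bar when properly hung: midway between the two prongs, 207.5 mm above the bench, bar along the stand's y (either way round); axes as the stand's. Come in from the tips' side along +x with the caddy's block below the prongs and its bar 20 to 50 mm above this height (block and bits pass under, bar over the tips), then lower.
- fixture: Fixed assembly fixture: grey plate 150 (x) x 210 (y) x 10 mm with 12 mm high plywood stops forming the housing's nest, about 2 mm clear of it: one at each end (y = +-76 mm), four beside the long sides near the corners (|y| 53 to 67 mm). The middle of the long sides is free for fingers. Origin: centre of underside, on the bench; z up.
- housing: Black plastic housing, an open-topped shallow tray 58 (x) x 136 (y) x 30 (z) mm, walls 4 mm, inner floor (green board with a metal plate) 8 mm above the underside. About 0.16 kg. It sits in the nest, its underside 10 mm above the bench. Grip it from above over its outside, across x, at mid-length (58 mm wide). Origin: centre of the underside, z up.
- driver: Bystander: black electric screwdriver lying on the bench along its y, 230 mm long, 38 mm thick. Origin: underside near the middle.
- tape: Bystander: amber tape roll lying flat, 84 mm across, 19 mm high. Origin: centre of the underside.
- bin: Bystander: open blue parts bin 130 (x) x 90 (y) x 55 (z) mm with brass standoffs. Origin: centre of the underside.
Not all that is in view belongs to the job. Several things have the shape of the caddy; the one meant has the colours described above.

How it is judged (in metres and radians):
On the way, in this order (a step that is already met when the one before it is completed fails the run):
1. The caddy hangs by its handle bar on both prongs, let go and still, while the housing is still in its nest (distance between caddy_bar and hook_rest below 0.025 m and angle between caddy's own z axis and vertical below 0.25 rad and contact force between caddy and stand above 0.8 N and contact force between caddy and the fingers below 0.05 N and linear speed of caddy below 0.05 m/s and height (world z) of housing below 0.02 m), for 0.3 s.
2. The housing is out of its nest, carried by the gripper (height (world z) of housing above 0.045 m and contact force between housing and the fingers above 1 N and contact force between housing and fixture below 0.05 N), for 0.2 s.
At the end, for the whole second after the job is handed in: Gripper holds the housing (over 1 N), underside over 97 mm up, within 80 mm of the fixture centre, tilt under 0.12 rad, under 20 mm/s and 0.15 rad/s, touching nothing else; caddy hangs free of the fingers on the prongs, bar within 25 mm of the resting point, tilt under 0.25 rad, under 50 mm/s (height (world z) of housing above 0.097 m and horizontal distance between housing and fixture below 0.08 m and angle between housing's own z axis and vertical below 0.12 rad and linear speed of housing below 0.02 m/s and angular speed of housing below 0.15 rad/s and contact force between housing and the fingers above 1 N and contact force between housing and fixture below 0.05 N and contact force between housing and stand below 0.05 N and contact force between housing and caddy below 0.05 N and distance between caddy_bar and hook_rest below 0.025 m and angle between caddy's own z axis and vertical below 0.25 rad and contact force between caddy and stand above 0.8 N and contact force between caddy and the fingers below 0.05 N and linear speed of caddy below 0.05 m/s); the arm keeps its last pose, push and grip.
It fails at once if The caddy is tipped by more than 0.6 rad (angle between caddy's own z axis and vertical above 0.6 rad).
It fails at once if The housing is tipped by more than 0.4 rad (angle between housing's own z axis and vertical above 0.4 rad).
It fails at once if The caddy is dropped or rammed onto the hook (over 40 N) (contact force between caddy and stand above 40 N).
It fails at once if The screwdriver, the tape roll or the parts bin is moved more than 20 mm (distance of any of driver, tape, bin from where it was at the start of the episode above 0.02 m).
It also fails if it takes over 64 s, if anything falls off the work surface, if the arm or the gripper's body presses on something with over 40 N, if the wrist force passes 120 N, or if a joint passes its speed limit or range.

ROBOT

A 6-joint arm with a two-finger parallel gripper is mounted at the origin on the work surface. World frame = base frame: x ahead of the robot, y to its left, z up, the work surface at z = 0. Lengths are in mm, angles in rad, forces in N, time in s.
With the tool pointing down it reaches from about 300 to 775 mm from the base axis. Payload 14.6 kg.
Tool frame: the origin (TCP) lies at the very end of the fingers, on their centre line; the grasp point (between the pads) lies 19 mm behind it; x points along the fingers, y is the direction in which the jaws open and shut, and the axes are right-handed (so a half turn about x gives the same grasp; the last joint's range is limited). The gripper opens to 94 mm and grips with 3 to 60 N. Pads are 16 mm wide; open, the fingers measure 119 mm over their backs; the gripper's body (75 mm by 177 mm) begins 78 mm behind the grasp point.
Start: joints at [-1.176, 0.3, 1.521, -0, 1.321, -0.067], TCP at [245.05, -492.382, 205.446] pointing down, gripper open.
Joint ranges: [-3.03, 3.03], [-0.79, 2.21], [0.23, 2.52], [-1.04, 4.18], [0, 3.07], [-2.55, 2.55]. Speed limits (rad/s): [2.22, 2.22, 2.57, 3.14, 3.14, 3.14].

INTERFACE

Orientations are given as a unit quaternion [x, y, z, w].
In Python, from station import state, get_image, job_done gives the robot as it stands.
- The arm moves only by the tool move_arm, never from a script. Its argument "steps" is a list of rows, each a list of 7 numbers: the closure, from -1 (fully open) to 1 (shut), then the shift along the world's x, y, z as a fraction of full scale, then the turn, a rotation vector about the world's x, y, z as a fraction of full scale. In form: [[grip, dx, dy, dz, rx, ry, rz], ...]. A call has 1 to 5 rows; each row is the pose to reach, as a shift and turn from the pose measured when the call began; what a row does not reach only later rows make up. Full scale, the value 1, is 1 m for a shift and 30 degrees for a turn. A row lasts 1/8 s, in which the tool goes at most 62.5 mm and 10.7 degrees, less where a joint would pass 70% of its speed; a pose out of reach is approached as far as the arm can. A call with a number of a shift or a turn outside -1 to 1 is refused whole. A call with a gripper value outside its range is refused whole. The fingers move at their own pace and stop on an object; "force" is the grip in N (left out, the last holds). Time passes only in rows, so rows that repeat a pose let the fingers close. It gives the time, the measured TCP pose, the force and the opening at its end, in the units of the state.
- state(): the state, without advancing time (a new reading comes with each control period).
- get_image(name): name is "scene" or "top"; returns a dict with "frame" (384x512x3 uint8, blue, green, red), "mtx" (3x3 intrinsics, pixels), "world_from_camera" (4x4, takes a point from camera to world coordinates). Camera axes: x right, y up, looking along -z (the intrinsics and any distortion apply to the point x, -y, -z); pixel columns grow to the right and rows downward; lengths in mm; the calibration is good to about 2 mm. A picture is of the moment at which its call begins. There is no depth.
- job_done(): hands the job in, once; it reports no verdict.
The state is a dict: "time_s": time; "qpos": joint angles; "joint_vel": joint speeds; "effort": joint torques, N m; "tcp_pos": TCP position; "orientation": TCP orientation; "wrist_force": force on the tool from outside, world axes, zero at the start; "torque": the same for the moment, N m; "opening": opening from 0.0 (shut) to 1.0 (fully open).
Only numpy, scipy, OpenCV 4.12 (cv2) and the standard library are available. Lean on these libraries where they do the work, as an engineer would, in place of code of your own. Each camera call takes 0.05 s, during which the arm holds its last target. There are 200 camera calls.

## Working session

There is one attempt and no reset: what is moved stays moved. The work goes in short steps, Python scripts to look and compute and a tool call to move; the robot and the scene stay as the last step left them, time stands still between calls to the robot, and variables do not carry over. Pictures are saved under pics/ and viewed, about 8 in all and at most 12, crops included, and the job is handed in when it is done.

Besides the shell and the picture viewer there is one more tool, called by a JSON object that holds its "op" and its "data". move_arm: Moves the arm, as the interface text tells. Shift numbers are shares of 1 m and turn numbers shares of 30 degrees, none past 1 either way. Its arguments: {"type":"object","properties":{"steps":{"type":"array"},"force":{"type":"number"}},"required":["steps"]}

```bash
mkdir -p pics; cat > h.py <<'E'
import numpy as np, cv2
from station import state, get_image, job_done
def cam(n):
    d=get_image(n); return d['frame'],np.array(d['mtx'],float),np.array(d['world_from_camera'],float),d
def ray(px,K,T):
    p=np.linalg.solve(K,[px[0],px[1],1.]); d=T[:3,:3]@np.array([p[0],-p[1],-p[2]]); return T[:3,3],d
def onz(px,z,K,T):
    o,d=ray(px,K,T); return o+d*(z-o[2])/d[2]
def proj(P,K,T):
    c=T[:3,:3].T@(np.array(P,float)-T[:3,3]); q=K@np.array([c[0],-c[1],-c[2]]); return q[:2]/q[2]
E
python3 - <<'E'
from h import *
for n in('scene','top'):
    f,K,T,d=cam(n); cv2.imwrite(f'pics/{n}0.png',f); np.savez(f'{n}0.npz',f=f,K=K,T=T); print(n,K.round(1).tolist(),T.round(3).tolist(),[k for k in d])
print(state())
a=np.vstack([cv2.resize(cv2.imread('pics/top0.png'),None,fx=1.5,fy=1.5)]);cv2.imwrite('pics/t.png',a)
a=cv2.resize(cv2.imread('pics/scene0.png'),None,fx=1.5,fy=1.5);cv2.imwrite('pics/s.png',a)
E
```

```text
scene [[383.4, 0.0, 253.6], [0.0, 383.4, 195.8], [0.0, 0.0, 1.0]] [[0.34, -0.65, 0.68, 1503.43], [0.94, 0.247, -0.234, -295.564], [-0.016, 0.718, 0.695, 1101.534], [0.0, 0.0, 0.0, 1.0]] ['frame', 'mtx', 'world_from_camera']
top [[394.6, 0.0, 255.8], [0.0, 394.6, 195.7], [0.0, 0.0, 1.0]] [[-0.031, 0.998, -0.06, 533.85], [-0.999, -0.033, -0.021, -1.545], [-0.023, 0.06, 0.998, 1300.121], [0.0, 0.0, 0.0, 1.0]] ['frame', 'mtx', 'world_from_camera']
{'time_s': 0.1, 'qpos': array([-1.17559740e+00,  3.00383312e-01,  1.52148503e+00, -2.24336123e-05,
        1.32069850e+00, -6.66178583e-02]), 'joint_vel': array([ 0.00172784, -0.00075878, -0.00161649, -0.00032132, -0.00088105,
        0.0004662 ]), 'effort': array([-6.87861648e-04, -5.32651412e+01, -3.53287518e+01,  7.08946050e-02,
        2.35100929e-02, -2.89889635e-05]), 'tcp_pos': array([ 244.96431705, -492.18803237,  204.97511793]), 'orientation': array([-0.68827495, -0.16217023,  0.68840277, -0.16149316]), 'wrist_force': array([ 0.12005002, -0.36989789, -0.72905286]), 'torque': array([-0.02329363, -0.01122953,  0.02285243]), 'opening': 0.9977544223078778}
```

View pics/t.png

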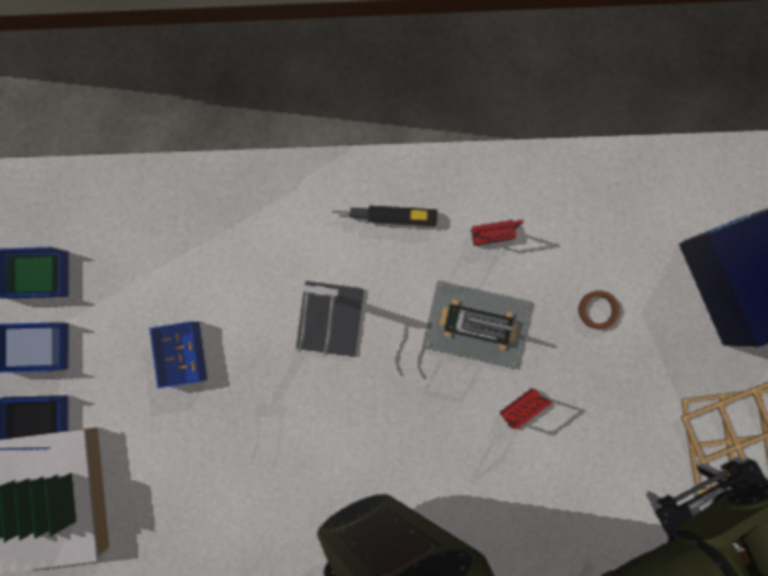

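View pics/s.png

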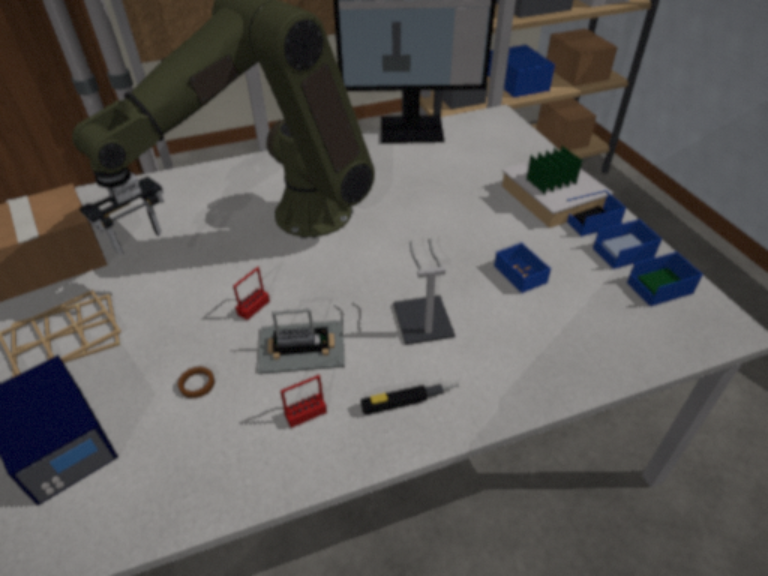

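The wide views show three caddy-shaped things. In the top picture (1.5x) they are red at (497,233), red at (525,408), and grey in the black housing at (480,325). The grey one standing in the housing fits the description. The stand is at (330,318). I'll confirm with enlarged crops.

```bash
python3 - <<'E'
from h import *
f=cv2.imread('pics/top0.png');g=cv2.imread('pics/scene0.png')
a=cv2.resize(f[180:255,190:365],(798,342),interpolation=cv2.INTER_CUBIC)  #4.56
b=cv2.resize(g[150:255,160:310],None,fx=5.3,fy=5.3,interpolation=cv2.INTER_CUBIC)
cv2.imwrite('pics/ca.png',np.clip(a*1.6,0,255));cv2.imwrite('pics/cb.png',np.clip(b*1.3,0,255));print(b.shape)
E
```

```text
(556, 795, 3)[ WARN:0@0.671] global loadsave.cpp:1063 imwrite_ Unsupported depth image for selected encoder is fallbacked to CV_8U.
```

View pics/ca.png

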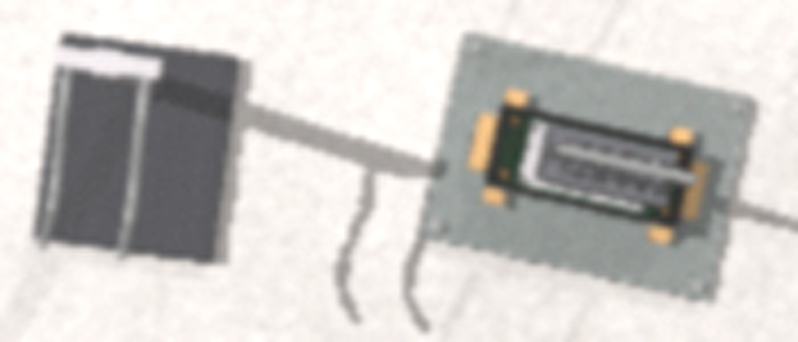

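View pics/cb.png

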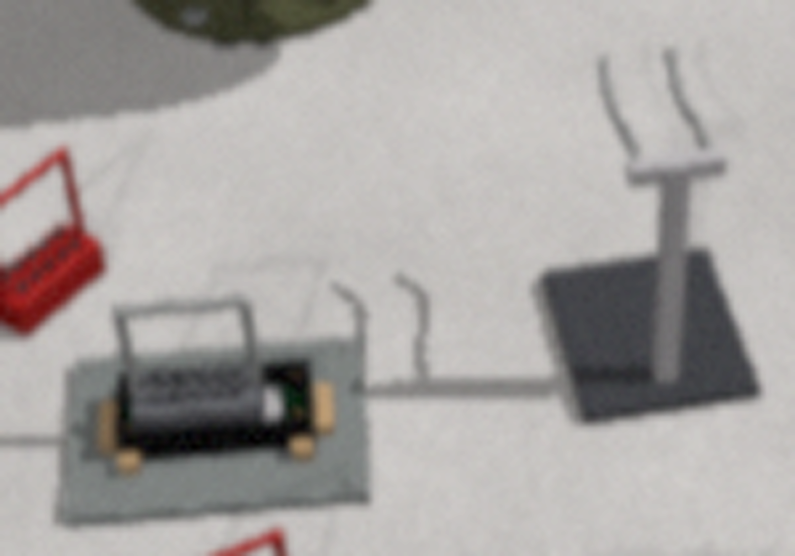

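Top crop: the grey caddy stands in the black housing, with its handle bar running from (555,150) to (693,178). The stand base corners are (62,36), (245,60), (222,262) and (35,240), and the prong tips are (42,245) and (125,255), pointing towards the robot. Scene crop: bar ends (115,310) and (248,300), prong tips (602,58) and (670,50). The two red ones are decoys.

```bash
python3 - <<'E'
from h import *
A=np.load('top0.npz');B=np.load('scene0.npz')
t=lambda p:(190+p[0]/4.56-.4,180+p[1]/4.56-.4); s=lambda p:(160+p[0]/5.3-.4,150+p[1]/5.3-.4)
def tri(p,q):
    o1,d1=ray(t(p),A['K'],A['T']);o2,d2=ray(s(q),B['K'],B['T'])
    d1=d1/np.linalg.norm(d1);d2=d2/np.linalg.norm(d2);n=np.cross(d1,d2)
    a=np.linalg.solve(np.c_[d1,-d2,n],o2-o1);return (o1+a[0]*d1+o2+a[1]*d2)/2,a[2]
Z=lambda ps,z:np.array([onz(t(p),z,A['K'],A['T'])[:2] for p in ps])
ZS=lambda ps,z:np.array([onz(s(p),z,B['K'],B['T'])[:2] for p in ps])
pl=Z([(465,33),(757,98),(713,300),(424,236)],10);print('plate',pl.round(),pl.mean(0))
pl=ZS([(70,362),(57,522),(368,500),(362,340)],10);print('plateS',pl.round(),pl.mean(0))
b=Z([(62,34),(247,60),(224,264),(35,240)],12);print('base',b.round(),b.mean(0));
for e in [(b[0]-b[3]),(b[1]-b[2])]:print('xdir',np.degrees(np.arctan2(e[1],e[0])),np.linalg.norm(e))
for e in [(b[0]-b[1]),(b[3]-b[2])]:print('ydir',np.degrees(np.arctan2(e[1],e[0]))-90,np.linalg.norm(e))
b=ZS([(540,275),(582,422),(762,393),(710,247)],12);print('baseS',b.round(),b.mean(0))
c=Z([(555,150),(695,178)],133);print('bar z133',c,c.mean(0),c[0]-c[1],np.degrees(np.arctan2(*(c[0]-c[1])[::-1]))-90)
print('barS',ZS([(248,300),(115,310)],133))
print('bar tri',tri((555,150),(248,300)),tri((695,178),(115,310)))
print('tips tri',tri((42,247),(670,50)),tri((125,257),(602,58)))
print('tips',Z([(42,247),(125,257)],216),ZS([(670,50),(602,58)],216))
h=Z([(505,98),(697,150),(676,228),(484,186)],40);print('housing',h,h.mean(0))
E
```

```text
plate [[ 637.  -93.]
 [ 584. -299.]
 [ 441. -261.]
 [ 493.  -58.]] [ 538.6562495  -177.59292562]
plateS [[ 441. -264.]
 [ 585. -301.]
 [ 641.  -97.]
 [ 496.  -57.]] [ 540.78580622 -179.64219925]
base [[646. 197.]
 [623.  65.]
 [477.  85.]
 [498. 220.]] [561.02008774 141.82174287]
xdir -8.813113780297126 149.00406173171817
xdir -8.11536119894202 146.76196386252082
ydir -9.88685022138219 134.80100007045385
ydir -8.927682128486524 136.5648377122169
baseS [[481.  89.]
 [629.  65.]
 [649. 196.]
 [499. 222.]] [564.26561965 143.05288894]
bar z133 [[ 549.43728475 -139.0947312 ]
 [ 528.56665095 -228.30899771]] [ 539.00196785 -183.70186445] [20.8706338  89.21426651] -13.166890197111968
barS [[ 547.25000841 -144.23988501]
 [ 524.81896878 -229.74021422]]
bar tri (array([ 548.71225371, -141.71720413,  133.44727339]), np.float64(-7.5121511280445565)) (array([ 528.29521175, -228.86637483,  135.9467631 ]), np.float64(-3.138068009271404))
tips tri (array([499.54469692, 179.77838034, 217.80534608]), np.float64(-2.397247039992348)) (array([492.42388631, 130.75150688, 219.31684038]), np.float64(0.513983842976515))
tips [[499.75504146 180.91647624]
 [492.23963012 130.97767587]] [[497.36817424 179.86612574]
 [488.65842313 132.54130396]]
housing [[ 588.0991559  -116.64437448]
 [ 547.55507656 -248.62581994]
 [ 493.89999288 -231.70751501]
 [ 527.16882252  -99.70145887]] [ 539.18076197 -174.16979207]
```

```bash
cat >> h.py <<'E'
from scipy.spatial.transform import Rotation as R
def rel(pos,yaw):
    "shift (m) and turn (share of 30deg) to TCP pos, pointing down, jaw axis at world yaw deg (mod 180)"
    s=state(); r0=R.from_quat(s['orientation']); out=[]
    for y in (yaw,yaw+180):
        j=np.array([np.cos(np.radians(y)),np.sin(np.radians(y)),0]); x=np.array([0,0,-1.])
        r=R.from_matrix(np.c_[x,j,np.cross(x,j)]); out.append((r*r0.inv()).as_rotvec(degrees=True)/30)
    t=min(out,key=np.linalg.norm)
    print('t',s['time_s'],'tcp',s['tcp_pos'].round(1),'open',round(s['opening'],3),'F',s['wrist_force'].round(2),'jaw',r0.as_matrix()[:,1].round(3),'q6',s['qpos'].round(2))
    print('shift',((np.array(pos)-s['tcp_pos'])/1000).round(4),'turn',t.round(4), 'other',max(out,key=np.linalg.norm).round(3))
E
python3 -c "
from h import *
rel((538,-185,175),-14)"
```

```text
t 0.1 tcp [ 245.  -492.2  205. ] open 0.998 F [ 0.12 -0.37 -0.73] jaw [ 0.446 -0.895 -0.001] q6 [-1.18  0.3   1.52 -0.    1.32 -0.07]
shift [ 0.293   0.3072 -0.03  ] turn [-1.3000e-03 -1.4000e-03  1.6513e+00] other [-2.000e-03  2.000e-03 -4.349e+00]
```

{"op": "move_arm", "data": {"steps": [[-1, 0.04, 0.04, 0, 0, 0, 0.2], [-1, 0.08, 0.08, 0, 0, 0, 0.4], [-1, 0.12, 0.12, 0, 0, 0, 0.6], [-1, 0.16, 0.16, 0, 0, 0, 0.8], [-1, 0.2, 0.2, 0, 0, 0, 1.0]], "force": 25}}

```text
time_s: 0.72
tcp_pos: [446.0, -290.6, 204.8]
orientation: [-0.622, -0.336, 0.623, -0.335]
wrist_force: [0.4, -1.1, -0.4]
opening: 1.001
```

```bash
python3 -c "
from h import *
rel((538,-185,180),-14)"
```

```text
t 0.725 tcp [ 446.  -290.6  204.8] open 1.001 F [ 0.37 -1.11 -0.44] jaw [ 0.835 -0.55  -0.001] q6 [-0.65  0.26  1.57 -0.    1.31 -0.06]
shift [ 0.092   0.1056 -0.0248] turn [-0.0011 -0.0023  0.6448] other [-3.000e-03  2.000e-03 -5.355e+00]
```

{"op": "move_arm", "data": {"steps": [[-1, 0.03, 0.035, 0, 0, 0, 0.2], [-1, 0.06, 0.07, 0, 0, 0, 0.4], [-1, 0.092, 0.106, -0.01, 0, 0, 0.645], [-1, 0.092, 0.106, -0.025, 0, 0, 0.645], [-1, 0.092, 0.106, -0.025, 0, 0, 0.645]]}}

```text
time_s: 1.35
tcp_pos: [537.1, -184.7, 178.4]
orientation: [-0.557, -0.436, 0.558, -0.434]
wrist_force: [-0.1, -0.7, 0.9]
opening: 1.001
```

```bash
python3 - <<'E'
from h import *
rel((538,-185,114),-14)
f,K,T,_=cam('scene');g,K2,T2,_=cam('top')
p=proj((538,-185,133),K,T).astype(int);q=proj((538,-185,133),K2,T2).astype(int)
a=f[p[1]-45:p[1]+35,p[0]-50:p[0]+50];b=g[q[1]-40:q[1]+40,q[0]-50:q[0]+50]
cv2.imwrite('pics/c1.png',np.clip(np.hstack([cv2.resize(x,(400,320),interpolation=cv2.INTER_CUBIC) for x in(a,b)])*1.4,0,255).astype('uint8'))
E
```

```text
t 1.35 tcp [ 537.1 -184.7  178.4] open 1.001 F [-0.09 -0.72  0.92] jaw [ 0.97  -0.243 -0.004] q6 [-0.4   0.36  1.5  -0.    1.28 -0.15]
shift [ 0.0009 -0.0003 -0.0644] turn [-0.0025 -0.0075  0.0017] other [-1.200e-02  4.000e-03 -5.998e+00]
```

View pics/c1.png

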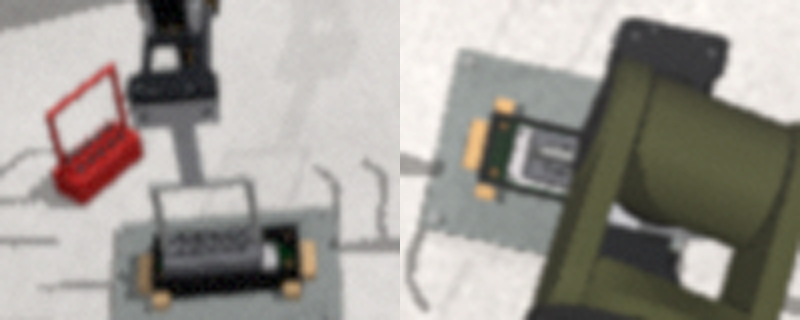

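The fingers straddle the bar near its middle in the scene view (finger at (190,165), bar from (155,188) to (252,180)). I'll descend and close.

{"op": "move_arm", "data": {"steps": [[-1, 0.001, 0, -0.03, 0, 0, 0], [-1, 0.001, 0, -0.063, 0, 0, 0], [-1, 0.001, 0, -0.063, 0, 0, 0], [0.2, 0.001, 0, -0.063, 0, 0, 0], [0.5, 0.001, 0, -0.063, 0, 0, 0]]}}

```text
time_s: 2.08
tcp_pos: [539.0, -186.0, 118.6]
orientation: [0.558, 0.434, -0.558, 0.435]
wrist_force: [0.9, -0.2, 0.4]
opening: 0.823
```

{"op": "move_arm", "data": {"steps": [[1, 0, 0, 0, 0, 0, 0], [1, 0, 0, 0, 0, 0, 0], [1, 0, 0, 0, 0, 0, 0], [1, 0, 0, 0, 0, 0, 0], [1, 0, 0, 0, 0, 0, 0]]}}

```text
time_s: 2.7
tcp_pos: [539.0, -185.9, 118.6]
orientation: [0.558, 0.434, -0.558, 0.435]
wrist_force: [0.3, 0.4, -0.5]
opening: 0.29
```

```bash
python3 - <<'E'
from h import *
rel((538,-185,114),-14)
f,K,T,_=cam('scene')
p=proj((538,-185,133),K,T).astype(int)
a=f[p[1]-55:p[1]+35,p[0]-50:p[0]+50]
cv2.imwrite('pics/c2.png',np.clip(cv2.resize(a,(500,450),interpolation=cv2.INTER_CUBIC)*1.4,0,255).astype('uint8'))
E
```

```text
t 2.7 tcp [ 539.  -185.9  118.6] open 0.29 F [ 0.28  0.39 -0.5 ] jaw [ 0.97  -0.244  0.001] q6 [-0.4   0.43  1.56 -0.    1.15 -0.15]
shift [-0.001   0.0009 -0.0046] turn [0.001  0.0013 0.0044] other [ 2.000e-03 -2.000e-03 -5.996e+00]
```

View pics/c2.png

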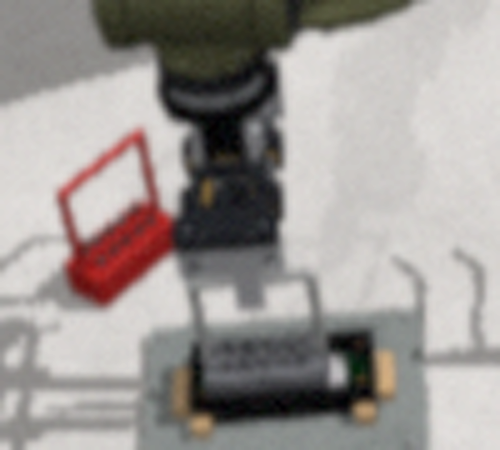

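The finger is centred on the bar: finger at (250,290), uprights at (195,300) and (318,290). I'll lower 4 mm and finish closing.

{"op": "move_arm", "data": {"steps": [[0.42, -0.001, 0.001, -0.004, 0, 0, 0], [1, -0.001, 0.001, -0.004, 0, 0, 0], [1, -0.001, 0.001, -0.004, 0, 0, 0], [1, -0.001, 0.001, -0.004, 0, 0, 0], [1, -0.001, 0.001, -0.004, 0, 0, 0]]}}

```text
time_s: 3.38
tcp_pos: [538.0, -184.9, 114.7]
orientation: [0.558, 0.434, -0.558, 0.435]
wrist_force: [0.8, 0.3, 0.0]
opening: 0.073
```

{"op": "move_arm", "data": {"steps": [[1, 0, 0, 0, 0, 0, 0], [1, 0, 0, 0.005, 0, 0, 0], [1, 0, 0, 0.01, 0, 0, 0], [1, 0, 0, 0.02, 0, 0, 0], [1, 0, 0, 0.02, 0, 0, 0]]}}

```text
time_s: 4.0
tcp_pos: [538.5, -185.1, 135.8]
orientation: [0.558, 0.434, -0.557, 0.436]
wrist_force: [1.0, -0.9, -2.4]
opening: 0.075
```

{"op": "move_arm", "data": {"steps": [[1, 0, 0, 0.03, 0, 0, 0], [1, 0, 0, 0.06, 0, 0, 0], [1, -0.02, 0.02, 0.087, 0, 0, 0.05], [1, -0.05, 0.05, 0.09, 0, 0, 0.1], [1, -0.08, 0.08, 0.09, 0, 0, 0.17]]}}

```text
time_s: 4.62
tcp_pos: [457.5, -104.4, 226.0]
orientation: [0.538, 0.458, -0.537, 0.46]
wrist_force: [-0.1, 0.4, -1.6]
opening: 0.072
```

{"op": "move_arm", "data": {"steps": [[1, -0.02, 0.04, 0, 0, 0, 0], [1, -0.02, 0.08, 0, 0, 0, 0], [1, -0.02, 0.12, 0, 0, 0, 0], [1, -0.02, 0.16, 0, 0, 0, 0], [1, -0.02, 0.2, 0, 0, 0, 0]]}}

```text
time_s: 5.25
tcp_pos: [437.3, 96.9, 226.1]
orientation: [0.538, 0.458, -0.537, 0.46]
wrist_force: [0.7, -0.1, -2.5]
opening: 0.072
```

```bash
python3 -c "
from h import *
rel((437.6,163,224),-8.7)"
```

```text
t 5.25 tcp [437.3  96.9 226.1] open 0.072 F [ 0.67 -0.07 -2.53] jaw [ 0.988 -0.156  0.004] q6 [ 0.14  0.05  1.77 -0.    1.32  0.29]
shift [ 0.0003  0.0661 -0.0021] turn [0.0022 0.0066 0.0096] other [ 1.00e-02 -3.00e-03 -5.99e+00]
```

{"op": "move_arm", "data": {"steps": [[1, 0, 0.03, 0, 0, 0, 0], [1, 0, 0.055, 0, 0, 0, 0], [1, 0, 0.066, 0, 0, 0, 0], [1, 0, 0.066, 0, 0, 0, 0], [1, 0, 0.066, 0, 0, 0, 0]]}}

```text
time_s: 5.88
tcp_pos: [437.4, 162.2, 226.1]
orientation: [0.538, 0.458, -0.537, 0.46]
wrist_force: [0.1, -0.0, -2.1]
opening: 0.074
```

```bash
python3 - <<'E'
from h import *
rel((526.5,149.5,224),-8.7)
f,K,T,_=cam('scene');g,K2,T2,_=cam('top')
P=(490,155,215)
p=proj(P,K,T).astype(int);q=proj(P,K2,T2).astype(int);print(p,q)
a=f[p[1]-40:p[1]+40,p[0]-50:p[0]+50];b=g[q[1]-40:q[1]+40,q[0]-50:q[0]+50]
cv2.imwrite('pics/c3.png',np.clip(np.hstack([cv2.resize(x,(400,320),interpolation=cv2.INTER_CUBIC) for x in(a,b)])*1.4,0,255).astype('uint8'))
E
```

```text
t 5.875 tcp [437.4 162.2 226.1] open 0.074 F [ 0.09 -0.02 -2.05] jaw [ 0.988 -0.157  0.004] q6 [ 0.28  0.09  1.72 -0.    1.33  0.44]
shift [ 0.0891 -0.0127 -0.0021] turn [0.0025 0.0066 0.011 ] other [ 1.000e-02 -4.000e-03 -5.989e+00]
[278 159] [208 237]
```

View pics/c3.png

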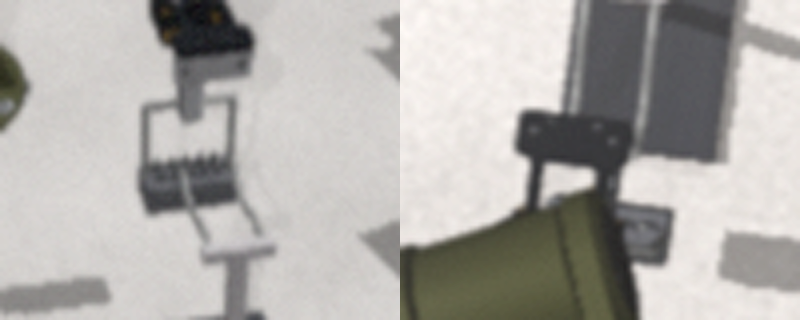

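Scene half: the caddy hangs from the fingers with handle corners at (145,103) and (236,98), block below the prongs, and prong roots at (207,240) and (262,235). I'll compute the lateral offset between the bar and the prongs from these.

```bash
python3 - <<'E'
from h import *
B=np.load('scene0.npz');K,T=B['K'],B['T']
s=lambda c:(228+c[0]/4-.4,119+c[1]/4-.4)
o=np.array([526.5,149.5]);a=np.radians(-8.7);X=np.array([np.cos(a),np.sin(a)]);Y=np.array([-X[1],X[0]])
for n,c,z in [('barL',(146,104),244),('barR',(234,99),244),('blkL',(144,211),129),('blkR',(240,196),129),('rootL',(207,240),212),('rootR',(262,235),212)]:
    w=onz(s(c),z,K,T)[:2]; print(n,w.round(1),'local',((w-o)@X).round(1),((w-o)@Y).round(1))
for lx,ly,lz in [(-30,24,216),(-30,-24,216),(0,24,200),(0,-24,200)]:
    w=[*(o+lx*X+ly*Y),lz];p=proj(w,K,T); print('pred crop',((p-[228,119]+.4)*4).round())
E
```

```text
barL [421.  122.7] local -100.2 -42.4
barR [443.3 202.2] local -90.2 39.5
blkL [437.7 114.6] local -82.5 -47.9
blkR [450.2 211. ] local -84.7 49.3
rootL [584.7 117.1] local 62.5 -23.2
rootR [595.8 164.5] local 66.2 25.4
pred crop [233. 164.]
pred crop [182. 171.]
pred crop [240. 198.]
pred crop [189. 205.]
```

Centred to within about 2 mm. I'll move in slowly.

{"op": "move_arm", "data": {"steps": [[1, 0.015, -0.002, 0, 0, 0, 0], [1, 0.035, -0.005, 0, 0, 0, 0.01], [1, 0.055, -0.008, 0, 0, 0, 0.01], [1, 0.075, -0.0105, 0, 0, 0, 0.01], [1, 0.089, -0.0125, 0, 0, 0, 0.01]]}}

```text
time_s: 6.6
tcp_pos: [527.7, 149.1, 225.8]
orientation: [0.537, 0.459, -0.536, 0.461]
wrist_force: [-0.6, -0.3, -1.9]
opening: 0.078
```

{"op": "move_arm", "data": {"steps": [[1, 0, 0, 0, 0, 0, 0], [1, 0, 0, 0, 0, 0, 0], [1, 0, 0, -0.01, 0, 0, 0], [1, 0, 0, -0.02, 0, 0, 0], [1, 0, 0, -0.025, 0, 0, 0]]}}

```text
time_s: 7.22
tcp_pos: [527.4, 149.1, 199.8]
orientation: [0.537, 0.459, -0.537, 0.461]
wrist_force: [-0.1, 0.2, -1.6]
opening: 0.075
```

```bash
python3 - <<'E'
from h import *
rel((526.5,149.5,189.2),-8.7)
f,K,T,_=cam('scene')
P=(526,149,200)
p=proj(P,K,T).astype(int);print(p)
a=f[p[1]-45:p[1]+45,p[0]-50:p[0]+50]
cv2.imwrite('pics/c4.png',np.clip(cv2.resize(a,(600,540),interpolation=cv2.INTER_CUBIC)*1.4,0,255).astype('uint8'))
E
```

```text
t 7.225 tcp [527.4 149.1 199.8] open 0.075 F [-0.09  0.21 -1.56] jaw [ 0.988 -0.153  0.002] q6 [ 0.21  0.3   1.54 -0.    1.31  0.36]
shift [-0.0009  0.0004 -0.0106] turn [0.003  0.0043 0.0027] other [ 7.000e-03 -5.000e-03 -5.997e+00]
[281 168]
```

View pics/c4.png

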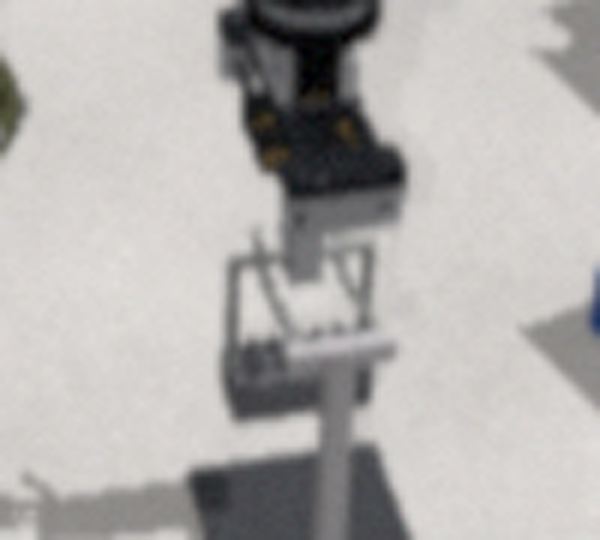

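The prongs (about (268,258) and (345,258)) lie between the uprights (235 and 367), with the bar just above them. I'll lower slowly and watch the wrist force.

{"op": "move_arm", "data": {"steps": [[1, 0, 0, -0.0015, 0, 0, 0], [1, 0, 0, -0.003, 0, 0, 0], [1, 0, 0, -0.0045, 0, 0, 0], [1, 0, 0, -0.006, 0, 0, 0], [1, 0, 0, -0.007, 0, 0, 0]]}}

```text
time_s: 7.9
tcp_pos: [527.3, 149.1, 192.4]
orientation: [0.537, 0.459, -0.537, 0.461]
wrist_force: [0.1, 0.2, -2.5]
opening: 0.073
```

{"op": "move_arm", "data": {"steps": [[1, 0, 0, -0.001, 0, 0, 0], [1, 0, 0, -0.002, 0, 0, 0], [1, 0, 0, -0.002, 0, 0, 0]]}}

```text
time_s: 8.28
tcp_pos: [527.3, 149.1, 190.3]
orientation: [0.537, 0.459, -0.537, 0.461]
wrist_force: [0.6, 0.8, -1.7]
opening: 0.07
```

{"op": "move_arm", "data": {"steps": [[1, 0, 0, -0.001, 0, 0, 0], [1, 0, 0, -0.0015, 0, 0, 0], [1, 0, 0, -0.0015, 0, 0, 0]]}}

```text
time_s: 8.65
tcp_pos: [527.3, 149.1, 188.8]
orientation: [0.537, 0.459, -0.537, 0.461]
wrist_force: [-0.0, 0.1, -1.8]
opening: 0.077
```

{"op": "move_arm", "data": {"steps": [[1, 0, 0, -0.001, 0, 0, 0], [1, 0, 0, -0.001, 0, 0, 0], [1, 0, 0, -0.001, 0, 0, 0]]}}

```text
time_s: 9.02
tcp_pos: [527.4, 149.1, 188.3]
orientation: [0.537, 0.459, -0.536, 0.461]
wrist_force: [-2.7, -1.0, 5.8]
opening: 0.077
```

Contact (+5.8 N). I'll open partway so the fingers stay clear of the post.

{"op": "move_arm", "data": {"steps": [[0.7, 0, 0, 0, 0, 0, 0], [0.5, 0, 0, 0, 0, 0, 0], [0.3, 0, 0, 0, 0, 0, 0], [0.3, 0, 0, 0, 0, 0, 0], [0.3, 0, 0, 0, 0, 0, 0]]}}

```text
time_s: 9.65
tcp_pos: [527.4, 149.1, 188.3]
orientation: [0.537, 0.459, -0.537, 0.461]
wrist_force: [-0.6, 0.2, 0.3]
opening: 0.353
```

```bash
python3 - <<'E'
from h import *
rel((526.5,149.5,260),-8.7)
f,K,T,_=cam('scene')
P=(526,149,200)
p=proj(P,K,T).astype(int)
a=f[p[1]-45:p[1]+45,p[0]-50:p[0]+50]
cv2.imwrite('pics/c5.png',np.clip(cv2.resize(a,(600,540),interpolation=cv2.INTER_CUBIC)*1.4,0,255).astype('uint8'))
E
```

```text
t 9.65 tcp [527.4 149.1 188.3] open 0.353 F [-0.55  0.17  0.27] jaw [ 0.988 -0.153  0.003] q6 [ 0.21  0.31  1.55 -0.    1.28  0.36]
shift [-0.0009  0.0004  0.0717] turn [0.0029 0.0046 0.0026] other [ 7.000e-03 -5.000e-03 -5.997e+00]
```

View pics/c5.png

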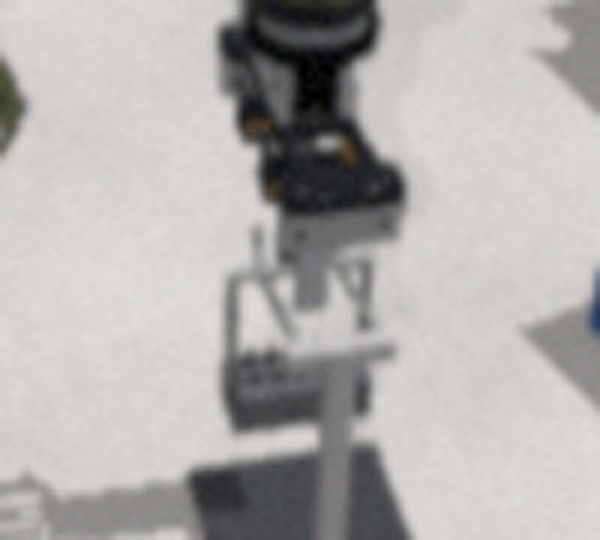

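Released: the caddy hangs upright on both prongs, handle at (235–367, ~265), fingers open around the bar. I'll raise straight up.

{"op": "move_arm", "data": {"steps": [[0.3, 0, 0, 0.01, 0, 0, 0], [0.3, 0, 0, 0.025, 0, 0, 0], [0.3, 0, 0, 0.045, 0, 0, 0], [0.3, 0, 0, 0.07, 0, 0, 0], [0.3, 0, 0, 0.09, 0, 0, 0]]}}

```text
time_s: 10.32
tcp_pos: [527.5, 149.1, 280.6]
orientation: [0.538, 0.459, -0.536, 0.462]
wrist_force: [-1.0, 0.3, 0.3]
opening: 0.347
```

{"op": "move_arm", "data": {"steps": [[0, 0, -0.03, 0, 0, 0, -0.05], [-0.5, 0, -0.08, 0, 0, 0, -0.1], [-1, 0, -0.13, 0, 0, 0, -0.17], [-1, 0, -0.18, 0, 0, 0, -0.17], [-1, 0, -0.23, 0, 0, 0, -0.17]]}}

```text
time_s: 10.95
tcp_pos: [527.4, -82.5, 282.0]
orientation: [0.558, 0.434, -0.556, 0.438]
wrist_force: [0.9, 0.3, 0.3]
opening: 0.846
```

```bash
python3 - <<'E'
from h import *
rel((539.5,-178,200),-14.2)
f,K,T,_=cam('scene');g,K2,T2,_=cam('top')
P=(526,149,180);Q=(539.5,-178,30)
def c(f,K,T,P):
    p=proj(P,K,T).astype(int);return f[p[1]-32:p[1]+32,p[0]-50:p[0]+50],p-[50,32]
L=[c(f,K,T,P),c(g,K2,T2,P),c(f,K,T,Q),c(g,K2,T2,Q)];print([l[1] for l in L])
I=[cv2.resize(l[0],(400,256),interpolation=cv2.INTER_CUBIC) for l in L]
cv2.imwrite('pics/c6.png',np.clip(np.vstack([np.hstack(I[:2]),np.hstack(I[2:])])*1.5,0,255).astype('uint8'))
np.savez('mid.npz',f=f,g=g)
E
```

```text
t 10.95 tcp [527.4 -82.5 282. ] open 0.846 F [0.93 0.29 0.32] jaw [ 0.971 -0.24   0.006] q6 [-0.22  0.21  1.45 -0.    1.47  0.02]
shift [ 0.0121 -0.0955 -0.082 ] turn [ 0.0036  0.0105 -0.0108] other [-0.016  0.006  5.989]
[array([230, 141]), array([161, 191]), array([149, 194]), array([269, 183])]
```

View pics/c6.png

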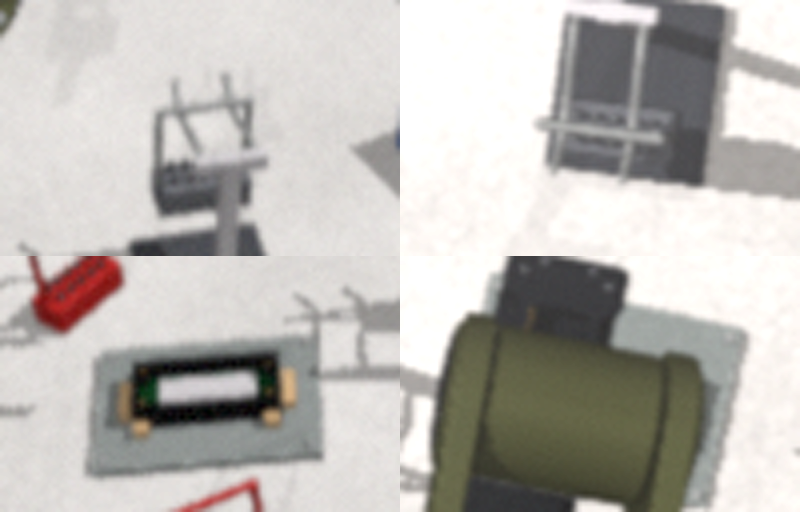

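The caddy hangs on both prongs, bar about centred (top panel: bar (540–662,130), prongs at x≈565 and 635, tips at y≈172). The housing is still in its nest. I'll go to it with the gripper open.

{"op": "move_arm", "data": {"steps": [[-1, 0.006, -0.05, -0.04, 0, 0, 0], [-1, 0.012, -0.0955, -0.09, 0, 0, -0.01], [-1, 0.012, -0.0955, -0.14, 0, 0, -0.01], [-1, 0.012, -0.0955, -0.18, 0, 0, -0.01], [-1, 0.012, -0.0955, -0.2, 0, 0, -0.01]]}}

```text
time_s: 11.68
tcp_pos: [539.0, -179.4, 80.3]
orientation: [0.559, 0.432, -0.558, 0.434]
wrist_force: [0.3, 0.1, -0.1]
opening: 0.997
```

```bash
python3 - <<'E'
from h import *
rel((539.5,-178.3,15),-14.2)
f=np.load('mid.npz')['f'];B=np.load('scene0.npz')
for p in [(133,362),(278,352)]: print(onz((149+p[0]/4-.4,194+(p[1]-256)/4-.4),40,B['K'],B['T']).round(1))
a=np.radians(-14.2)
for y in (-68,68): print((539.5-29*np.cos(a)-y*np.sin(a)).round(1),(-178.3-29*np.sin(a)+y*np.cos(a)).round(1))
E
```

```text
t 11.675 tcp [ 539.  -179.4   80.3] open 0.997 F [ 0.33  0.1  -0.11] jaw [ 0.969 -0.249  0.003] q6 [-0.39  0.47  1.6  -0.    1.07 -0.13]
shift [ 0.0005  0.0011 -0.0653] turn [0.0029 0.0061 0.0069] other [ 1.000e-02 -5.000e-03 -5.993e+00]
[ 493.6 -234.8   40. ]
[ 529.5 -103.8   40. ]
494.7 -237.1
528.1 -105.3
```

Housing rim corners match the fixture estimate to about 2 mm. I'll descend.

{"op": "move_arm", "data": {"steps": [[-1, 0.0005, 0.001, -0.03, 0, 0, 0], [-1, 0.0005, 0.001, -0.05, 0, 0, 0.005], [-1, 0.0005, 0.001, -0.06, 0, 0, 0.005], [-1, 0.0005, 0.001, -0.065, 0, 0, 0.005], [-1, 0.0005, 0.001, -0.065, 0, 0, 0.005]]}}

```text
time_s: 12.3
tcp_pos: [539.8, -178.4, 15.8]
orientation: [0.559, 0.433, -0.557, 0.435]
wrist_force: [-0.1, -0.1, -0.9]
opening: 1.001
```

{"op": "move_arm", "data": {"steps": [[0, 0, 0, 0, 0, 0, 0], [0.2, 0, 0, 0, 0, 0, 0], [0.6, 0, 0, 0, 0, 0, 0], [1, 0, 0, 0, 0, 0, 0], [1, 0, 0, 0, 0, 0, 0]]}}

```text
time_s: 12.92
tcp_pos: [539.9, -178.4, 15.9]
orientation: [0.559, 0.433, -0.557, 0.435]
wrist_force: [0.0, -0.5, 1.0]
opening: 0.614
```

{"op": "move_arm", "data": {"steps": [[1, 0, 0, 0, 0, 0, 0], [1, 0, 0, 0, 0, 0, 0], [1, 0, 0, 0, 0, 0, 0]]}}

```text
time_s: 13.3
tcp_pos: [539.8, -178.4, 15.9]
orientation: [0.559, 0.433, -0.557, 0.435]
wrist_force: [0.0, -0.6, 0.6]
opening: 0.618
```

Gripped at 58 mm. I'll lift.

{"op": "move_arm", "data": {"steps": [[1, 0, 0, 0.004, 0, 0, 0], [1, 0, 0, 0.012, 0, 0, 0], [1, 0, 0, 0.025, 0, 0, 0], [1, 0, 0, 0.04, 0, 0, 0], [1, 0, 0, 0.055, 0, 0, 0]], "force": 30}}

```text
time_s: 13.92
tcp_pos: [540.0, -178.4, 72.3]
orientation: [0.559, 0.433, -0.557, 0.436]
wrist_force: [0.5, 0.7, -1.7]
opening: 0.618
```

{"op": "move_arm", "data": {"steps": [[1, 0, 0, 0.015, 0, 0, 0], [1, 0, 0, 0.03, 0, 0, 0], [1, 0, 0, 0.045, 0, 0, 0], [1, 0, 0, 0.055, 0, 0, 0], [1, 0, 0, 0.06, 0, 0, 0]]}}

```text
time_s: 14.55
tcp_pos: [540.1, -178.5, 132.9]
orientation: [0.559, 0.432, -0.557, 0.436]
wrist_force: [-0.3, 1.4, -2.2]
opening: 0.611
```

{"op": "move_arm", "data": {"steps": [[1, 0, 0, 0, 0, 0, 0], [1, 0, 0, 0, 0, 0, 0], [1, 0, 0, 0, 0, 0, 0], [1, 0, 0, 0, 0, 0, 0], [1, 0, 0, 0, 0, 0, 0]]}}

```text
time_s: 15.18
tcp_pos: [540.0, -178.5, 132.8]
orientation: [0.559, 0.433, -0.557, 0.436]
wrist_force: [-0.0, 0.6, -2.2]
opening: 0.612
```

```bash
python3 - <<'E'
from h import *
rel((539.5,-178.3,130),-14.2)
f,K,T,_=cam('scene')
cv2.imwrite('pics/c7.png',np.clip(cv2.resize(f[130:260,130:310],(792,572),interpolation=cv2.INTER_CUBIC)*1.4,0,255).astype('uint8'))
E
```

```text
t 15.175 tcp [ 540.  -178.5  132.8] open 0.612 F [-0.03  0.6  -2.22] jaw [ 0.969 -0.246  0.005] q6 [-0.38  0.41  1.55 -0.    1.18 -0.13]
shift [-0.0005  0.0002 -0.0028] turn [0.0039 0.0089 0.0018] other [ 0.014 -0.006 -5.998]
```

View pics/c7.png

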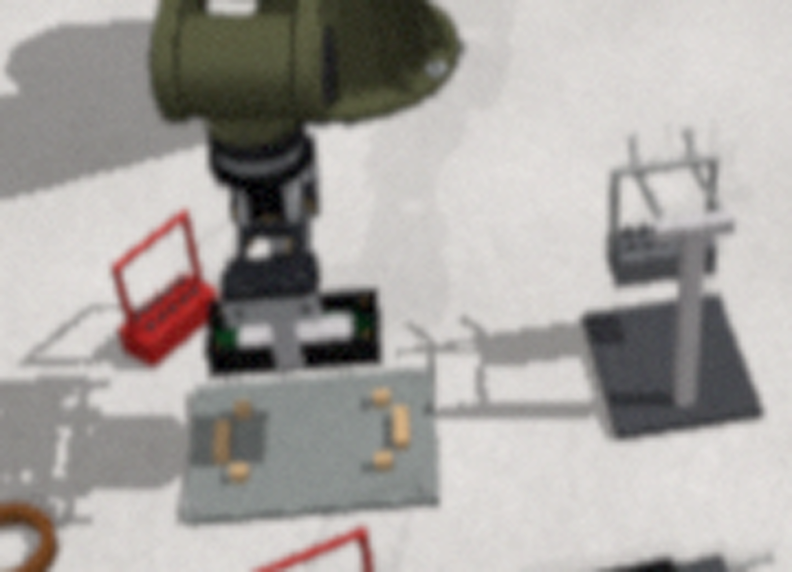

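The housing is held level above the empty nest (housing at (210–380, 290–370)), and the caddy is still hanging on both prongs at (610–715, 160–280). The underside is at about 127 mm. I'm handing in.

```bash
python3 -c "
from station import *
print(job_done())"
```

```text
the job is handed in; nothing more can be done
None
```

The grey caddy now hangs by its handle on both prongs of the stand, lowered until contact (about 6 N at the wrist) and let go. The black housing is held in the gripper above the fixture. I handed in at about 15 s, with no verdict reported.

**Last checks:**
- **Housing:** it looked level in the last picture, with its underside about 127 mm up, worked out from the arm's travel. The gripper is open to about 58 mm, matching the housing's width. The wrist shows about 2.2 N for an expected 1.6 N; the readings have roughly ±0.7 N of noise.
- **Caddy:** it still hung upright, clear of the fingers, in the last picture. After release, its bar looked centred to within a few mm.
- **Bystanders:** the arm went nowhere near the screwdriver, tape roll or parts bin; I did not measure their positions again afterwards.

No check failed. My two estimates of the stand's position differed by about 3 mm, so I used a point between them.

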